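Unlock a gear drive's access panel and snap the shaft clip home

ROBOT

A 6-joint arm with a two-finger parallel gripper is mounted at the origin on the work surface. World frame = base frame: x ahead of the robot, y to its left, z up, the work surface at z = 0. Lengths are in m, angles in degrees, forces in N, time in s.
With the tool pointing down it reaches from about 0.4 to 0.825 m from the base axis. Payload 7 kg.
Tool frame: the origin (TCP) lies midway between the tips of the shut fingers; the grasp point (between the pads) lies r.grip_depth behind it (r.grip_depth is the distance from the TCP to the grasp point, in m); z points along the fingers, y is the direction in which the jaws open and shut (so a half turn about z gives the same grasp; the last joint's range is limited). The gripper opens to 88 mm and grips with 3 to 60 N. Pads are 19 mm wide; open, the fingers measure 130 mm over their backs; the gripper's body (78 mm by 193 mm) begins 47 mm behind the grasp point.
Start: joints at [-57.175, 20.546, 0.682, 0, -70.136, -16.507], TCP at [0.19, -0.648, 0.202] pointing down, gripper open.
Joint ranges: [-176.03, 176.03], [-82.01, 121.73], [-58.28, 71.71], [-173.87, 95.51], [-174.79, -0.11], [-173.66, 173.66]. Speed limits (degrees/s): [136.94, 136.94, 172.46, 180, 180, 180].

INTERFACE

Orientations are given as [roll, pitch, yaw] about the fixed x, y, z axes, in that order (R = Rz(yaw) Ry(pitch) Rx(roll)).
In Python, from plant import r, imaging, close_job gives the robot as it stands.
- The arm moves only by the tool step_arm, never from a script. Its argument "commands" is a list of rows, each a list of 2 entries, a list of its own where there are three numbers: the shift along the tool's x, y, z in mm, then the turn about the tool's z in degrees. In form: [[[x, y, z], twist], ...]. A call has 1 to 20 rows; each row shifts and turns the commanded pose from where the row before left it, along the tool's axes as they then stand; what a row does not reach is not made up. A row lasts 1/8 s, in which the tool goes at most 62.5 mm and 10.7 degrees, less where a joint would pass 70% of its speed; a pose out of reach is approached as far as the arm can. A call with a gripper value outside its range is refused whole. "gripper" is the closure, from 0 (fully open) to 1 (shut), set as the call begins (left out, the last holds). The fingers move at their own pace and stop on an object; "grip_force" is the grip in N (left out, the last holds). Time passes only in rows, so rows that do not move let the fingers close. It gives the time, the measured TCP pose, the force and the opening at its end, in the units of the state.
- r.get_state(): the state, without advancing time (a new reading comes with each control period).
- imaging.capture(name): name is "side" or "top" or "wrist"; returns a dict with "img" (384x512x3 uint8, red, green, blue), "z_map" (384x512 float32, m along the optical axis (not along the pixel's ray), 0 where there is no reading), "vfov" (degrees; the focal length in pixels is half the picture's height over the tangent of half this angle, whatever the lens; pixels are square), "cx", "cy" (the principal point, pixels), "D" ([k1, k2, p1, p2, k3] as OpenCV has them; the pictures are not rectified), "extrinsics" (4x4, takes a point from camera to world coordinates); the wrist camera has in their place "T_tool_cam" (4x4, takes a point from camera to tool coordinates, whose origin is the TCP and whose axes are the flange's). Camera axes: x right, y down, z forward; pixel columns grow to the right and rows downward; lengths in m; the calibration is good to about 2 mm. A picture is of the moment at which its call begins: read the wrist's pose just before it.
- close_job(): hands the job in, once; it reports no verdict.
The state is a dict: "time_s": time; "joints": joint angles; "qd": joint speeds; "joint_torque": joint torques, N m; "tcp_pos": TCP position; "eef_rot": TCP orientation; "contact_force": force on the tool from outside, world axes, zero at the start; "moment": the same for the moment, N m; "gripper_width": finger opening in m.
Only numpy, scipy, OpenCV 4.12 (cv2) and the standard library are available. Lean on these libraries where they do the work, as an engineer would, in place of code of your own. Each camera call takes 0.05 s, during which the arm holds its last target.

TASK

The retaining clip inside the gear drive on the bench has worked loose. Turn the T-key in the access panel a quarter turn clockwise as far as it goes, swing the panel up until it stands open past upright, then push the clip sideways along the shaft groove until it snaps fully home. Leave the key turned and the panel open, and do not shove or knock over the collar, the can and the spanner that lie around the drive.

Things in the scene. Friction and masses are not known exactly. Their poses are not given: they have to be found in the camera images.
- housing: Grey gear drive housing fixed to the bench: open box 160 (x) x 250 (y) x 100 mm high, walls 5 mm, shut by the panel; motor on its -y side (to 240 mm from centre, 118 mm high). Origin: centre of underside. x points from handle edge to hinge edge (away from robot), y left, z up. Inside: upright shaft at x +5, y -15 mm, flange 42 mm wide, top z 87 mm, over a gear with its top at z 50 mm.
- key_grip (a point): Centre of the T-bar of the key captive in the panel's cam latch: steel bar 70 mm long, 12 wide, 18 high, on the latch axis at housing x -38, y 0 mm, centre z 140 mm over the bench when shut, underside 24 mm clear of the panel. The point's z is the latch axis; its y runs along the bar, so fingers close along its x.
- key (a joint): Key angle in rad: 0 locked (bar parallel to the panel's handle), grows clockwise seen from above, 1.57 at its stop (unlocked). The cam holds the panel shut below about 0.8. It stays where it is left; turning takes about 0.1 N m.
- panel_handle (a point): Middle of the panel's bar handle: round dark steel bar 12 mm thick, 110 mm long along the housing's y, in the panel's plane, 48 mm beyond its near edge (42 mm clear between bar and edge); 104 mm above the bench when shut; 208 mm from the hinge axis.
- panel_hinge (a point): Middle of the panel's hinge axis, at housing x +80, y 0, z 104 mm; the axis runs along the housing's y. The panel is a flat aluminium plate 160 x 250 x 6 mm of about 0.45 kg.
- panel (a joint): Panel angle in rad: 0 shut, 1.57 upright, 1.75 at its stop, leaning away from the robot. A stiff hinge: it stays where it is left; about 6 N at the handle moves it.
- clip_tab (a point): Centre of the top edge of the clip's push tab. Clip: level steel horseshoe 60 x 50 mm at z 59-69 mm round the shaft, open to the housing's -y, guided in the groove. Tab at its +y end: 36 mm wide (x), 9 thick (y), z 59 to 87 mm over the bench. Push its +y face, 4.5 mm from this point; 60-64 mm of free space from there to the wall. Axes as the housing's.
- clip (a joint): Travel of the clip along the housing's -y in m: 0 to 0.004 at the start (merely started on the shaft), 0.034 fully home. Its spring arms resist with up to about 12 N until about 0.024, then it snaps home by itself.
- spare_collar: Loose steel collar 68 mm across, 22 mm high, lying on the bench left of the housing. Origin: centre of its underside.
- grease_can: Loose steel can 72 mm across, 95 mm high, standing on the bench left of the housing. Origin: centre of its underside.
- spanner: Loose steel spanner 190 mm long lying flat on the bench in front of the housing, nearer the robot than the handle. Origin: its middle, underside.

How it is judged:
By the outcome, as a careful person would: the job done as asked, in the order asked, and still so for the second after the job is handed in, with the robot touching nothing.
It also fails if it takes over 61 s, if anything falls off the work surface, if the arm or the gripper's body presses on something with over 40 N, if the wrist force passes 120 N, or if a joint passes its speed limit or range.

## Working session

There is one attempt and no reset: what is moved stays moved. The work goes in short steps, Python scripts to look and compute and a tool call to move; the robot and the scene stay as the last step left them, time stands still between calls to the robot, and variables do not carry over. Pictures are saved under pics/ and viewed, and the job is handed in when it is done.

Besides the shell and the picture viewer there is one more tool, called after "Emit:" by a JSON object that holds its "op" and its "data", one argument or row to a line. step_arm: Moves the arm, as the interface text tells. Its arguments: {"type":"object","properties":{"commands":{"type":"array","items":{"type":"array"}},"gripper":{"type":"number"},"grip_force":{"type":"number"}},"required":["commands"]}

```bash
ls; mkdir -p pics; cat > h.py <<'E'
import numpy as np, cv2, pickle
from plant import r, imaging, close_job
def K(c):
    h=c["img"].shape[0]; f=h/2/np.tan(np.radians(c["vfov"])/2)
    return np.array([[f,0,c["cx"]],[0,f,c["cy"]],[0,0,1]])
def snap(n,fn):
    s=r.get_state(); c=imaging.capture(n); c["state"]=s
    cv2.imwrite(f"pics/{fn}.png",c["img"][:,:,::-1]); pickle.dump(c,open(f"pics/{fn}.pkl","wb")); return c
def load(fn): return pickle.load(open(f"pics/{fn}.pkl","rb"))
def ext(c):
    if "extrinsics" in c: return np.array(c["extrinsics"])
    from scipy.spatial.transform import Rotation as R
    T=np.eye(4);T[:3,:3]=R.from_euler('xyz',c["state"]["eef_rot"],degrees=True).as_matrix();T[:3,3]=c["state"]["tcp_pos"]
    return T@np.array(c["T_tool_cam"])
def ray(c,u,v):
    p=cv2.undistortPoints(np.array([[[u,v]]],float),K(c),np.array(c["D"],float))[0,0]
    return np.array([p[0],p[1],1.])
def pt(c,u,v,z=None):
    T=ext(c); d=ray(c,u,v)
    if z is None:
        return (T@np.append(d*c["z_map"][int(round(v)),int(round(u))],1))[:3]
    w=T[:3,:3]@d; return T[:3,3]+w*(z-T[2,3])/w[2]
def crop(fn,x0,y0,x1,y1,s,out):
    i=cv2.imread(f"pics/{fn}.png")[y0:y1,x0:x1]; cv2.imwrite(f"pics/{out}.png",cv2.resize(i,None,fx=s,fy=s,interpolation=cv2.INTER_CUBIC))
E
python3 - <<'E'
from h import *
print(r.get_state(), r.grip_depth)
for n in ["top","side","wrist"]:
    c=snap(n,n+"0"); print(n,c["vfov"],c["D"],ext(c).round(3).tolist())
E
```

```text
pics
{'time_s': 0.0, 'joints': array([-5.71752943e+01,  2.05910495e+01,  6.33513285e-01, -1.97940831e-02,
       -7.01342016e+01, -1.65040908e+01]), 'qd': array([0.07528756, 0.027863  , 0.00511764, 0.01992244, 0.00563305,
       0.04104962]), 'joint_torque': array([ 1.24765243e-04, -5.82720459e+01,  2.93067491e+01,  6.99736297e+00,
        6.94264789e-03, -1.13018880e-04]), 'tcp_pos': array([ 0.1894758, -0.6473178,  0.2011261]), 'eef_rot': array([ 1.79906755e+02, -8.22269379e-03, -1.63686120e+02]), 'contact_force': array([ 0.25092568, -0.28899712, -0.12724543]), 'moment': array([ 0.01249194,  0.06849094, -0.03963528]), 'gripper_width': 0.08805105528809481} 0.0188
top 55.56168473632186 [-0.09830328  0.          0.          0.          0.        ] [[-0.014, -0.987, 0.162, 0.433], [-1.0, 0.01, -0.029, 0.128], [0.027, -0.163, -0.986, 0.789], [0.0, 0.0, 0.0, 1.0]]
side 52.98966880336757 [-0.09373505  0.          0.          0.          0.        ] [[-0.825, -0.402, 0.398, 0.229], [-0.565, 0.609, -0.556, 0.561], [-0.018, -0.683, -0.73, 0.642], [0.0, 0.0, 0.0, 1.0]]
wrist 65.39089414923765 [-0.07330273  0.          0.          0.          0.        ] [[-0.28, 0.925, 0.258, 0.12], [0.96, 0.269, 0.076, -0.667], [0.001, 0.269, -0.963, 0.384], [0.0, 0.0, 0.0, 1.0]]
```

View pics/top0.png

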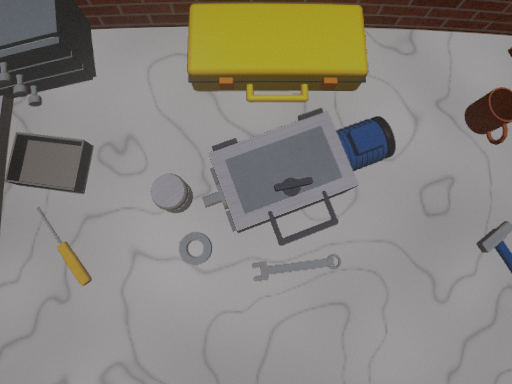

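View pics/side0.png

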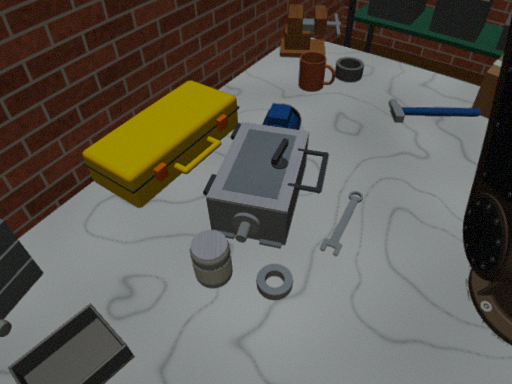

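The top view shows the housing centred near (285,170), its handle near (305,225), key bar (293,184), can (172,192), collar (195,248) and spanner (297,267). I'll enlarge it.

```bash
python3 - <<'E'
from h import *
crop("top0",195,95,405,285,3.8,"top0c")
E
```

```text
(no output)
```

View pics/top0c.png

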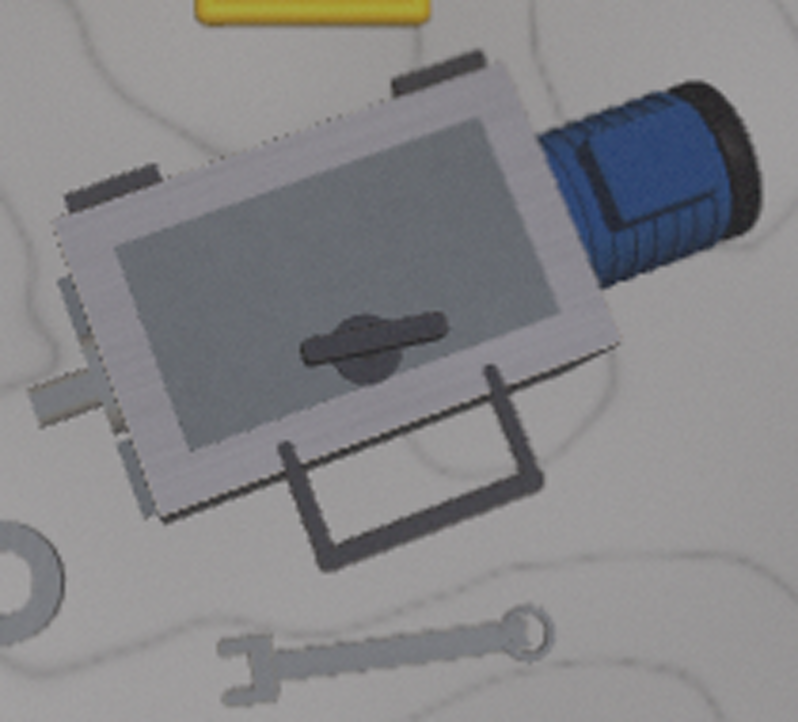

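```bash
python3 - <<'E'
from h import *
c=load("top0")
P=lambda a,b,z=None: pt(c,195+a/3.8,95+b/3.8,z)
cor=[(52,222),(497,62),(620,345),(163,517)]
W=np.array([P(*p,.107) for p in cor]); print(W.round(4))
print([P(p[0]*.9+331*.1,p[1]*.9+285*.1).round(4) for p in cor])
for i in range(4): print(np.linalg.norm(W[i]-W[(i+1)%4]))
yl=(W[0]-W[1]+W[3]-W[2]); yl=yl/np.linalg.norm(yl); xl=(W[0]+W[1]-W[2]-W[3]); 
print("yaw y",np.degrees(np.arctan2(-yl[0],yl[1])),"yaw x",np.degrees(np.arctan2(xl[1],xl[0])))
print("center",W.mean(0))
a,b=P(305,352,.149),P(445,322,.149); print("key",a,b,(a+b)/2,np.linalg.norm(a-b),np.degrees(np.arctan2(-(a-b)[0],(a-b)[1])), P(375,337))
a,b=P(328,562,.107),P(540,481,.107); print("handle",a,b,(a+b)/2,np.linalg.norm(a-b),np.degrees(np.arctan2(-(a-b)[0],(a-b)[1])),P(434,521))
for n,z,q in [("can",.095,(172,190)),("collar",.022,(195.5,248.5)),("sp1",.005,(256,271)),("sp2",.005,(339,261))]:
    print(n,pt(c,*q,z),pt(c,*q))
E
```

```text
[[ 0.6044  0.1993  0.107 ]
 [ 0.689  -0.0315  0.107 ]
 [ 0.5386 -0.0873  0.107 ]
 [ 0.4559  0.1441  0.107 ]]
[array([0.6009, 0.1851, 0.1076]), array([ 0.6769, -0.0222,  0.1063]), array([ 0.5417, -0.0723,  0.1077]), array([0.467 , 0.1358, 0.1093])]
0.24573684151680275
0.16035580170608668
0.24577362318807272
0.15848183417759978
yaw y 19.895812430312183 yaw x 20.363903505371365
center [0.5719756  0.05614082 0.107     ]
key [0.53033779 0.07622548 0.149     ] [0.54397153 0.00962193 0.149     ] [0.53715466 0.0429237  0.149     ] 0.06798464886577961 11.568628620871637 [0.53697563 0.04320501 0.1499246 ]
handle [0.43288794 0.06380798 0.107     ] [ 0.47073052 -0.04278777  0.107     ] [0.45180923 0.0105101  0.107     ] 0.11311372128497138 19.54538792612964 [0.45178031 0.01211625 0.11344349]
can [0.53594077 0.27054668 0.095     ] [0.5359781  0.27059817 0.09474866]
collar [0.42361    0.23428892 0.022     ] [4.23347104e-01 2.37272403e-01 3.89281062e-04]
sp1 [0.37484936 0.10898205 0.005     ] [0.37459479 0.1088967  0.00156574]
sp2 [ 0.39207193 -0.06886134  0.005     ] [ 0.3923387  -0.06757321  0.01011548]
```

Emit:
{"op": "step_arm", "data": {
  "commands": [
    [[0,0,0],-10.66],
    [[0,0,0],-10.66],
    [[0,0,0],-10.66],
    [[0,0,0],-10.66],
    [[0,0,0],-10.66],
    [[0,0,0],-10.66],
    [[0,0,0],-10.66],
    [[0,0,0],-10.66],
    [[-43,-34,0],0],
    [[-43,-34,0],0],
    [[-43,-34,0],0],
    [[-43,-34,0],0],
    [[-43,-34,0],0],
    [[-43,-34,0],0],
    [[-43,-34,0],0],
    [[-43,-34,0],0],
    [[-43,-34,0],0],
    [[-43,-34,0],0]
  ],
  "gripper": 0.3
}}

```text
time_s: 2.4
tcp_pos: [0.4367, -0.1564, 0.2022]
eef_rot: [-180.0, -0.0, -78.4]
contact_force: [1.2, -0.7, 0.3]
gripper_width: 0.0617
```

```bash
cat >> h.py <<'E'
C0=np.array([.5718,.0562]); YAW=20.
def loc(p):
    a=np.radians(YAW); d=np.array(p)[:2]-C0; return np.array([np.cos(a)*d[0]+np.sin(a)*d[1],-np.sin(a)*d[0]+np.cos(a)*d[1]])
def wl(x,y):
    a=np.radians(YAW); return C0+np.array([np.cos(a)*x-np.sin(a)*y,np.sin(a)*x+np.cos(a)*y])
def to(tgt,z=None):
    s=r.get_state(); T=np.eye(3)
    from scipy.spatial.transform import Rotation as R
    M=R.from_euler('xyz',s["eef_rot"],degrees=True).as_matrix()
    d=np.append(tgt,z)-s["tcp_pos"]; print("t",s["time_s"],"tcp",s["tcp_pos"].round(4),s["eef_rot"].round(2),"F",s["contact_force"].round(1),"w",round(s["gripper_width"],4),"j",s["joints"].round(0)); print("need mm",(M.T@d*1000).round(1))
E
python3 -c "
from h import *
to(wl(-.038,0),.2)"
```

```text
t 2.4 tcp [ 0.4367 -0.1564  0.2022] [-179.97   -0.    -78.39] F [ 1.2 -0.7  0.3] w 0.0617 j [  5.   0. -25.  -0. -65.   7.]
need mm [-175.6 -137.6    2.3]
```

Emit:
{"op": "step_arm", "data": {
  "commands": [
    [[-44,-34,0],0],
    [[-44,-34,0],0],
    [[-44,-34,0],0],
    [[-44,-35,0],0],
    [[0,0,0],0],
    [[0,0,0],0]
  ]
}}

```text
time_s: 3.15
tcp_pos: [0.5346, 0.0418, 0.2016]
eef_rot: [179.9, -0.0, -78.4]
contact_force: [-0.6, -1.3, -0.8]
gripper_width: 0.0616
```

```bash
python3 -c "
from h import *
to(wl(-.038,0),.123)
snap('wrist','w1')"
```

```text
t 3.15 tcp [0.5346 0.0418 0.2016] [ 1.7993e+02 -1.0000e-02 -7.8360e+01] F [-0.6 -1.3 -0.8] w 0.0616 j [ 25.   8. -17.  -0. -66. -14.]
need mm [-1.1 -1.9 78.6]
```

View pics/w1.png

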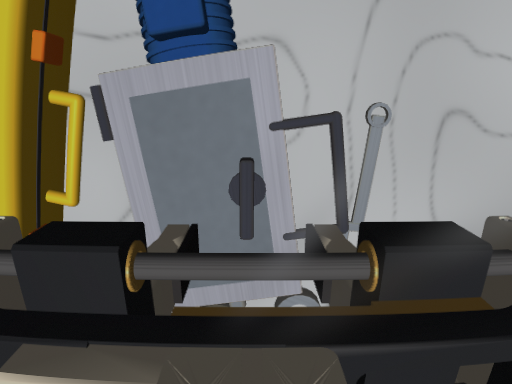

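The wrist view shows the bar vertical in the image, from (248,158) to (246,238), so it is already parallel to the pads. I'll measure it.

```bash
python3 -c "
from h import *
c=load('w1')
a,b=pt(c,247.5,158,.149),pt(c,246,239,.149);print(a,b,(a+b)/2,np.linalg.norm(a-b),np.degrees(np.arctan2(-(b-a)[0],(b-a)[1])))
a,b=pt(c,337,115,.11),pt(c,341,230,.11);print(a,b,np.degrees(np.arctan2(-(b-a)[0],(b-a)[1])),pt(c,339,172,.11),wl(-.128,0))
"
```

```text
[0.54428234 0.00924024 0.149     ] [0.53176358 0.07794922 0.149     ] [0.53802296 0.04359473 0.149     ] 0.06984012487590249 10.326008996307287
[ 0.47243533 -0.03900912  0.11      ] [0.43794854 0.06745216 0.11      ] 17.94907516027467 [0.45643421 0.01109276 0.11      ] [0.45151934 0.01242142]
```

Emit:
{"op": "step_arm", "data": {
  "commands": [
    [[-1,-2.5,20],0],
    [[0,0,20],0],
    [[0,0,20],0],
    [[0,0,18],0],
    [[0,0,0],0]
  ]
}}

```text
time_s: 3.82
tcp_pos: [0.536, 0.0417, 0.1232]
eef_rot: [179.9, -0.0, -78.5]
contact_force: [0.3, -0.1, 0.2]
gripper_width: 0.0616
```

Emit:
{"op": "step_arm", "data": {
  "commands": [
    [[0,0,0],0],
    [[0,0,0],0],
    [[0,0,0],0],
    [[0,0,0],0],
    [[0,0,0],0]
  ],
  "gripper": 1,
  "grip_force": 25
}}

```text
time_s: 4.45
tcp_pos: [0.5373, 0.0433, 0.1241]
eef_rot: [-180.0, 0.0, -78.4]
contact_force: [-0.1, -0.2, -0.1]
gripper_width: 0.0169
```

Emit:
{"op": "step_arm", "data": {
  "commands": [
    [[0,0,0],0],
    [[0,0,0],0],
    [[0,0,0],0]
  ]
}}

```text
time_s: 4.82
tcp_pos: [0.5375, 0.0433, 0.1243]
eef_rot: [-180.0, -0.0, -78.4]
contact_force: [1.0, -0.4, 2.9]
gripper_width: 0.0001
```

```bash
python3 -c "
from h import *
c=snap('wrist','w2');snap('side','s2');snap('top','t2')
to(wl(-.038,0),.123)
crop('s2',190,80,390,260,3.5,'s2c')
"
```

```text
t 4.975 tcp [0.5375 0.0432 0.1243] [-179.97   -0.    -78.4 ] F [-0.  -0.   3.2] w 0.0006 j [ 25.  12. -23.   0. -56. -14.]
need mm [-0.2  1.4  1.3]
```

View pics/w2.png

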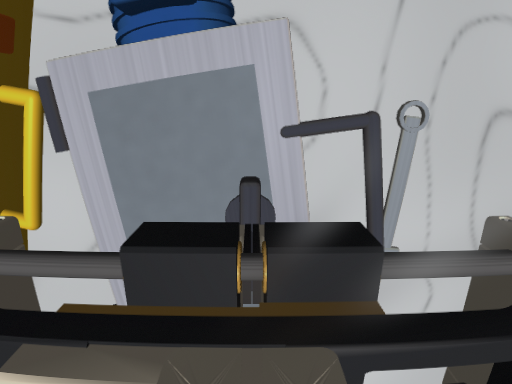

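View pics/s2c.png

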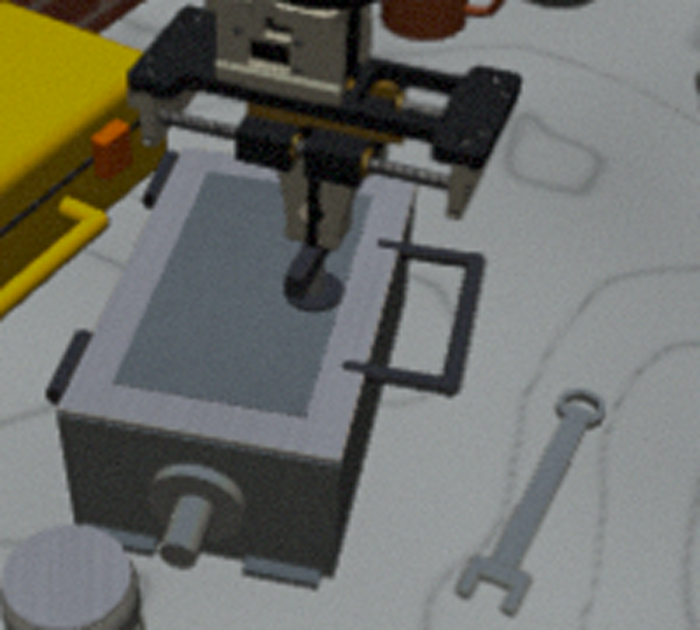

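```bash
python3 -c "
from h import *
c=load('s2')
T=np.linalg.inv(ext(c))
def pr(p):
    q=cv2.projectPoints(np.array([p],float),cv2.Rodrigues(T[:3,:3])[0],T[:3,3],K(c),np.array(c['D'],float))[0][0,0]; return (q-[190,80])*3.5
s=c['state'] if 'state' in c else 0
for z in (.107,.124,.131,.149,.17,.19): print(z,pr([.5375,.0433,z]))
w=load('w2')
for u,v in [(250,190),(250,210),(252,225),(252,250),(252,270),(240,250),(265,250)]: print(u,v,pt(w,u,v))
for u,v in [(315,235),(322,220),(305,265),(300,290)]: print(u,v,pt(c,190+u/3.5,80+v/3.5))
crop('w2',190,150,320,320,4.4,'w2c')
"
```

```text
0.107 [313.96015089 289.98276946]
0.124 [314.6858687  268.22145766]
0.131 [314.99001807 259.0668729 ]
0.149 [315.78671926 234.98905198]
0.17 [316.74346413 205.88331865]
0.19 [317.68281968 177.09812147]
250 190 [0.54396511 0.01536555 0.14874569]
250 210 [0.54174016 0.02629497 0.15003047]
252 225 [0.53875389 0.03532196 0.14877683]
252 250 [0.5355357  0.05101056 0.14808114]
252 270 [0.54310806 0.01505547 0.23326506]
240 250 [0.54745894 0.01034942 0.23194255]
265 250 [0.54053432 0.00944001 0.23096239]
315 235 [0.53226138 0.05296506 0.15795744]
322 220 [0.52758472 0.0537838  0.17128404]
305 265 [0.5288759  0.06848282 0.14853823]
300 290 [0.52701722 0.07622378 0.1365358 ]
```

View pics/w2c.png

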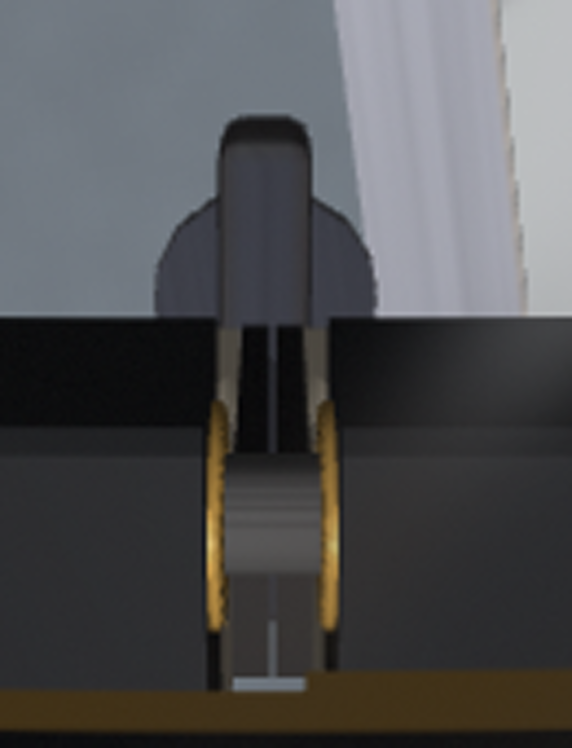

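```bash
python3 -c "
from h import *
c=load('s2')
for v in range(200,290,7): print(v,[(pt(c,190+u/3.5,80+v/3.5)*1000).round(0).astype(int).tolist() for u in (295,303,310,317,324,331,338)])
w=load('w2');T=np.linalg.inv(np.array(w['T_tool_cam']))
for p in ([0,0,0],[0,0,-.0188],[.01,0,0],[.01,0,-.025]):
    print(p,cv2.projectPoints(np.array([p],float),cv2.Rodrigues(T[:3,:3])[0],T[:3,3],K(w),np.array(w['D'],float))[0][0,0])
print(r.get_state())
"
```

```text
200 [[545, 55, 179], [539, 55, 181], [536, 53, 181], [532, 53, 183], [526, 55, 186], [524, 52, 186], [520, 50, 186]]
207 [[543, 57, 176], [544, 48, 170], [536, 53, 177], [533, 51, 177], [528, 52, 179], [523, 52, 181], [519, 51, 182]]
214 [[544, 55, 169], [542, 50, 167], [537, 51, 170], [531, 54, 174], [526, 54, 176], [523, 51, 176], [518, 53, 179]]
221 [[544, 55, 164], [540, 54, 165], [536, 53, 167], [532, 51, 167], [526, 54, 171], [524, 50, 169], [519, 51, 172]]
228 [[543, 56, 160], [539, 55, 162], [536, 52, 160], [531, 53, 164], [527, 53, 165], [522, 53, 167], [520, 49, 166]]
235 [[544, 55, 154], [539, 54, 156], [536, 53, 156], [531, 53, 158], [526, 53, 161], [522, 53, 163], [521, 48, 160]]
242 [[571, 11, 106], [542, 50, 146], [536, 52, 150], [531, 53, 154], [527, 53, 155], [522, 52, 156], [520, 48, 155]]
249 [[568, 17, 107], [537, 57, 149], [534, 55, 148], [532, 50, 146], [533, 42, 140], [523, 50, 150], [546, 2, 106]]
256 [[538, 65, 149], [534, 62, 148], [531, 59, 147], [531, 53, 143], [533, 41, 134], [545, 11, 107], [541, 10, 108]]
263 [[534, 71, 150], [531, 66, 147], [529, 63, 1
[... 559 characters left out ...]
[251.37254295 222.11485872]
{'time_s': 4.975, 'joints': array([ 2.54409396e+01,  1.15877064e+01, -2.27227203e+01,  1.00495947e-02,
       -5.56619157e+01, -1.38420709e+01]), 'qd': array([0.01560288, 0.00047134, 0.05780018, 0.02169683, 0.05437373,
       0.03211765]), 'joint_torque': array([-7.15053314e-02, -4.04878020e+01,  2.43927222e+01,  5.62710106e+00,
        2.20776396e-02, -9.93660569e-05]), 'tcp_pos': array([0.53753318, 0.04324942, 0.12430488]), 'eef_rot': array([-1.79971160e+02, -1.44296705e-03, -7.83954649e+01]), 'contact_force': array([-3.03588867e-02, -3.06179284e-03,  3.20450321e+00]), 'moment': array([0.06908755, 0.13588813, 0.03888733]), 'gripper_width': 0.0005769606099451306}
```

```bash
python3 -c "
from h import *
crop('t2',225,110,365,260,5,'t2c')
crop('s2',260,110,310,180,10,'s2d')
"
```

```text
(no output)
```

View pics/s2d.png

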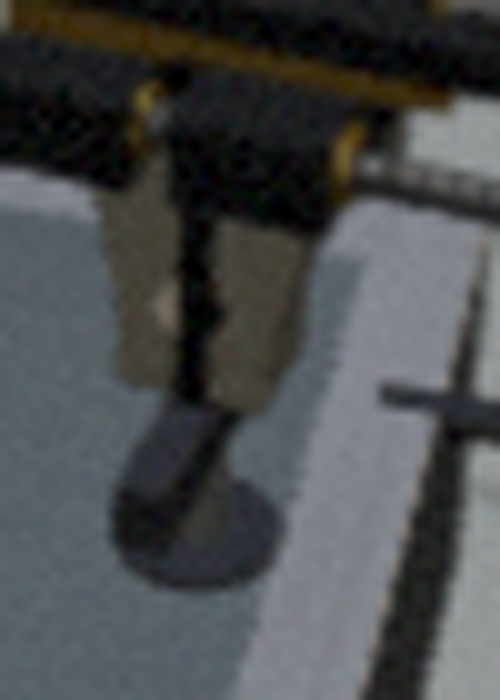

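```bash
python3 -c "
from h import *
w=load('w2');T=np.array(w['T_tool_cam'])
for v in range(224,256,4):
  print(v,[((T@np.append(ray(w,u,v)*w['z_map'][v,u],1))[:3]*1000).round(1).tolist() for u in (241,243,247,249,252,255,258,262,264)])
"
```

```text
224 [[10.8, -5.7, -29.7], [10.4, -4.6, -28.9], [8.9, -2.5, -25.2], [8.7, -1.3, -24.7], [8.7, 0.4, -24.5], [8.9, 2.0, -25.1], [8.7, 3.8, -24.6], [10.4, 5.9, -28.9], [10.7, 6.9, -29.7]]
228 [[10.3, -5.5, -34.3], [10.4, -4.5, -34.6], [9.4, -2.4, -32.1], [9.4, -1.3, -32.2], [6.5, 0.4, -25.1], [9.1, 2.0, -31.4], [9.0, 3.6, -31.3], [10.4, 5.7, -34.6], [10.5, 6.7, -34.8]]
232 [[10.2, -5.4, -39.4], [10.5, -4.3, -40.2], [8.5, -2.3, -35.4], [9.4, -1.3, -37.6], [3.4, 0.4, -23.8], [9.2, 1.9, -37.1], [8.7, 3.5, -35.9], [10.2, 5.5, -39.5], [33.9, 4.0, -94.3]]
236 [[10.3, -5.2, -44.7], [9.4, -4.3, -42.7], [8.9, -2.3, -41.5], [9.2, -1.2, -42.3], [1.3, 0.4, -24.6], [9.0, 1.8, -41.8], [9.1, 3.4, -42.1], [10.0, 5.3, -44.0], [32.7, 4.0, -94.7]]
240 [[8.0, -5.2, -44.4], [6.7, -4.3, -41.6], [9.2, -2.2, -47.1], [8.7, -1.2, -46.0], [-1.4, 0.4, -24.3], [9.0, 1.8, -46.6], [9.3, 3.3, -47.2], [8.0, 5.3, -44.5], [31.5, 4.0, -95.3]]
244 [[33.5, -3.1, -102.2], [4.9, -4.3, -42.7], [8.9, -2.1, -50.9], [8.9, -1.2, -50.9], [-3.8, 0.4, -24.4], [8.9, 1.7, -51.0], [8.8, 3.2, -50.7], [33.5, 3.1, -102.3], [34.3, 3.6, -104.0]]
248 [[32.2, -3.1, -102.3], [2.5, -4.3, -42.4], [8.7, -2.1, -54.8], [8.8, -1.1, -55.0], [-5.9, 0.3, -25.3], [9.0, 1.7, -55.4], [8.5, 3.1, -54.5], [32.2, 3.1, -102.4], [34.5, 3.5, -106.9]]
252 [[30.4, -3.2, -101.2], [8.8, -3.8, -59.1], [9.5, -2.0, -60.4], [8.6, -1.1, -58.6], [-9.1, 0.3, -24.1], [9.1, 1.6, -59.6], [8.9, 3.0, -59.3], [29.6, 3.2, -99.8], [33.3, 3.5, -107.0]]
```

View pics/t2c.png

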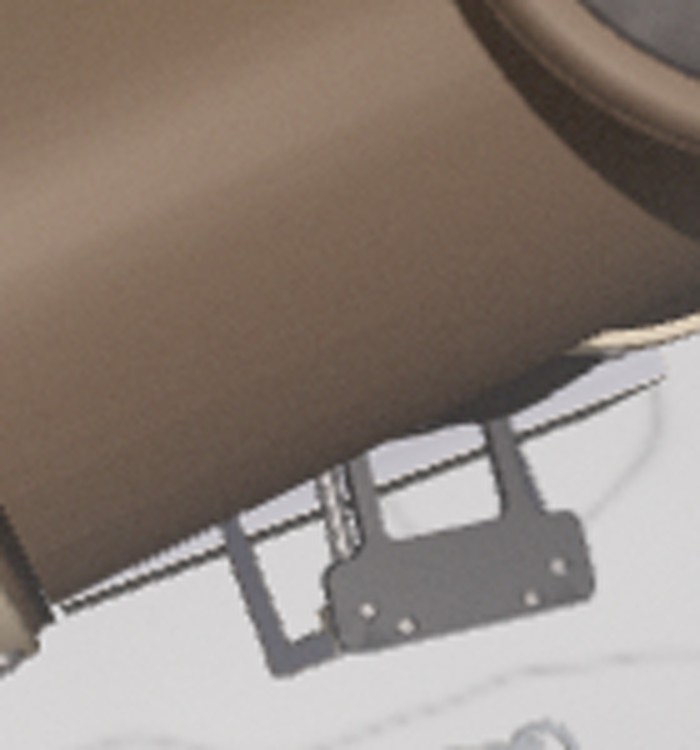

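```bash
python3 -c "
from h import *
for n in ('wrist0','w1','w2'):
  w=load(n);T=np.array(w['T_tool_cam']); z=w['z_map']; H,W=z.shape
  uu,vv=np.meshgrid(np.arange(W),np.arange(H)); p=cv2.undistortPoints(np.stack([uu,vv],-1).reshape(-1,1,2).astype(float),K(w),np.array(w['D'],float))[:,0]
  P=np.c_[p,np.ones(len(p))]*z.reshape(-1,1); P=(P@T[:3,:3].T+T[:3,3])*1000
  m=(z.reshape(-1)>0)&(abs(P[:,0])<45)&(abs(P[:,1])<75)
  print(n,m.sum())
  for lo in range(-130,20,5):
    q=P[m&(P[:,2]>=lo)&(P[:,2]<lo+5)]
    if len(q): print(lo,len(q),'x',q[:,0].min().round(1),q[:,0].max().round(1),'y',np.percentile(q[:,1],[0,5,25,50,75,95,100]).round(1))
"
```

```text
wrist0 85640
-130 8049 x 2.3 27.2 y [-61.3 -51.7 -25.7   3.6  33.5  61.7  68.9]
-125 2682 x -0.9 26.7 y [-63.  -54.  -24.2   8.5  39.4  66.3  68.2]
-120 3385 x -9.6 38.5 y [-70.9 -55.5   8.7  33.4  54.5  68.5  74.5]
-115 12389 x -12.1 39.7 y [-72.6 -66.6 -55.3  48.2  60.   70.7  75. ]
-110 10300 x -17.9 39.4 y [-74.1 -48.8 -29.5   1.2  32.1  52.1  75. ]
-105 3248 x -23.5 39.7 y [-74.9 -66.5 -46.8   1.5  48.1  66.6  75. ]
-100 1855 x -29.3 39.5 y [-74.9 -68.3 -47.4 -45.9  48.6  68.5  74.9]
-95 495 x -30.6 38.3 y [-66.6 -47.5 -47.1 -46.6  48.3  49.   57.7]
-90 444 x -4.3 14.2 y [-49.7 -47.3 -46.9 -46.5  48.2  48.7  50.6]
-85 347 x -8.5 10.9 y [-47.8 -47.3 -47.  -46.6  48.1  48.5  48.8]
-80 318 x -11.0 7.6 y [-47.6 -47.3 -47.  -46.7  48.3  48.6  49. ]
-75 624 x -12.0 3.7 y [-47.5 -47.2 -46.2 -42.9  47.4  48.5  49. ]
-70 192 x -11.9 1.4 y [-47.5 -45.7 -43.2  44.1  44.5  47.2  48.4]
-65 269 x -10.1 12.1 y [-61.2 -58.6 -50.  -43.1  51.4  60.2  62.6]
-60 414 x -10.4 12.1 y [-61.5 -58.8 -50.4 -42.9  51.5  60.   62.1]
-55 309 x -10.2 11.9 y [-60.4 -57.9 -51.  -42.7  51.9  59.3  61.7]
-50 396 
[... 2805 characters left out ...]
8.3 9.7 y [-3.6 -3.4 -2.1 -0.7  2.1  3.2  3.6]
-50 67 x 8.3 10.5 y [-5.7 -3.7 -2.4 -0.7  2.3  3.8  5.8]
-45 144 x 2.5 11.1 y [-5.8 -5.3 -4.3 -0.7  4.4  5.3  6. ]
-40 92 x 7.2 10.9 y [-6.6 -6.  -3.4  0.8  3.6  6.1  6.6]
-35 91 x 7.7 10.9 y [-6.7 -6.1 -3.9 -0.7  3.6  6.2  6.9]
-30 117 x -8.0 31.1 y [-6.8 -4.6 -2.4 -0.2  2.   4.8  6.9]
-25 918 x -35.5 33.4 y [-6.6 -5.9 -3.5 -0.2  2.   4.3  5. ]
-20 34 x 30.3 33.7 y [-6.5 -6.1 -4.  -0.7  2.1  4.   5. ]
-15 36 x 30.4 33.4 y [-6.7 -5.6 -3.3 -0.5  2.3  4.5  5.1]
-10 10 x 32.5 33.2 y [-5.5 -4.7 -3.  -1.4  0.3  1.3  1.6]
10 605 x -6.3 42.8 y [-73.2 -17.  -12.6  -8.4  10.3  14.5  16.6]
15 10026 x -6.7 45.0 y [-75.  -70.  -50.  -25.4  12.9  33.2  41.7]
```

The wrist depth map shows the real fingertips about 25 mm behind the reported TCP at every opening. The side camera agrees, so the jaws have shut on top of the bar at z 0.15, harmlessly at 3 N. I'll open, go 27 mm lower, and apply this offset from here on.

Emit:
{"op": "step_arm", "data": {
  "commands": [
    [[0,0,-2],0],
    [[0,0,0],0],
    [[0,0,0],0],
    [[0,0,0],0]
  ],
  "gripper": 0.4
}}

```text
time_s: 5.48
tcp_pos: [0.5372, 0.0432, 0.1259]
eef_rot: [180.0, -0.0, -78.4]
contact_force: [-0.1, -0.4, 0.3]
gripper_width: 0.0351
```

Emit:
{"op": "step_arm", "data": {
  "commands": [
    [[0,0,10],0],
    [[0,0,10],0],
    [[0,0,8],0],
    [[0,0,0],0]
  ]
}}

```text
time_s: 5.98
tcp_pos: [0.5367, 0.043, 0.097]
eef_rot: [179.9, -0.0, -78.4]
contact_force: [0.2, 0.4, 0.6]
gripper_width: 0.0526
```

Emit:
{"op": "step_arm", "data": {
  "commands": [
    [[0,0,0],0],
    [[0,0,0],0],
    [[0,0,0],0],
    [[0,0,0],0],
    [[0,0,0],0]
  ],
  "gripper": 1
}}

```text
time_s: 6.6
tcp_pos: [0.5386, 0.0436, 0.0984]
eef_rot: [-179.9, 0.0, -78.4]
contact_force: [4.5, 0.3, -0.2]
gripper_width: 0.0119
```

Emit:
{"op": "step_arm", "data": {
  "commands": [
    [[0,0,0],8],
    [[0,0,0],8],
    [[0,0,0],8],
    [[0,0,0],8],
    [[0,0,0],8],
    [[0,0,0],8],
    [[0,0,0],8],
    [[0,0,0],8],
    [[0,0,0],8],
    [[0,0,0],6],
    [[0,0,0],0]
  ]
}}

```text
time_s: 7.98
tcp_pos: [0.5375, 0.0442, 0.0983]
eef_rot: [179.9, 0.1, -156.5]
contact_force: [-1.9, 5.6, 2.7]
gripper_width: 0.012
```

```bash
python3 -c "
from h import *
print(r.get_state())"
```

```text
{'time_s': 7.975, 'joints': array([ 2.54889691e+01,  1.31685580e+01, -2.45378194e+01, -6.78491364e-02,
       -5.22278565e+01, -9.19115943e+01]), 'qd': array([ 0.00548256,  0.03889262,  0.02817866,  0.04530935, -0.02219092,
        2.76439766]), 'joint_torque': array([ -2.70130388, -42.23554373,  23.48916113,   7.0896703 ,
        -0.25070493,  -0.6660115 ]), 'tcp_pos': array([0.53746331, 0.04416623, 0.09831535]), 'eef_rot': array([ 1.79944157e+02,  6.39193712e-02, -1.56464185e+02]), 'contact_force': array([-1.90856068,  5.64765325,  2.7006035 ]), 'moment': array([ 1.98945199,  0.75722466, -0.07044544]), 'gripper_width': 0.011981347234816173}
```

Emit:
{"op": "step_arm", "data": {
  "commands": [
    [[0,0,0],3],
    [[0,0,0],2],
    [[0,0,0],0]
  ]
}}

```text
time_s: 8.35
tcp_pos: [0.5374, 0.0442, 0.0983]
eef_rot: [179.9, 0.1, -161.3]
contact_force: [-2.0, 5.7, 2.7]
gripper_width: 0.0119
```

```bash
python3 -c "
from h import *
s=r.get_state();print(s['moment'],s['contact_force'],s['eef_rot'],s['joint_torque'][5])"
```

```text
[2.02218332 0.80290275 0.44446899] [-2.0261489   5.73455451  2.72793078] [ 1.79948498e+02  5.35827908e-02 -1.61337859e+02] -0.6689047068357468
```

The vertical moment jumped to 0.44 N m at yaw -161°, so the key is at its stop. I'll release it and lift off.

Emit:
{"op": "step_arm", "data": {
  "commands": [
    [[0,0,0],0],
    [[0,0,0],0],
    [[0,0,0],0],
    [[0,0,-20],0],
    [[0,0,-40],0],
    [[0,0,-40],0],
    [[0,0,0],0]
  ],
  "gripper": 0.4
}}

```text
time_s: 9.22
tcp_pos: [0.5393, 0.0436, 0.2015]
eef_rot: [-180.0, 0.4, -161.4]
contact_force: [-0.7, 0.6, -0.3]
gripper_width: 0.0527
```

```bash
python3 -c "
from h import *
snap('wrist','w3'); to(wl(-.128,0),.2)"
```

```text
t 9.275 tcp [0.5381 0.0434 0.1995] [ 179.98    0.18 -161.41] F [ 0.3  0.3 -0.8] w 0.0523 j [ 25.   8. -17.   0. -65. -97.]
need mm [91.9 -1.8 -0.8]
```

View pics/w3.png

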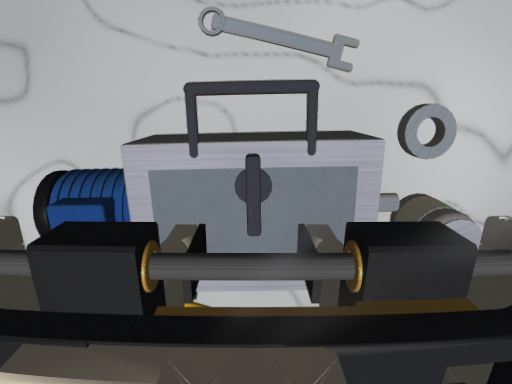

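The key bar now runs from (253,157) to (254,235), perpendicular to the handle. The handle bar runs from (190,88) to (314,86). I'll measure the handle.

```bash
python3 -c "
from h import *
c=load('w3')
a,b=pt(c,190,88,.107),pt(c,314,86,.107);print(a,b,(a+b)/2,np.linalg.norm(a-b),np.degrees(np.arctan2(-(b-a)[0],(b-a)[1])))
for u in (220,252,290): print(pt(c,u,87.5))
a,b=pt(c,253,157,.149),pt(c,254,236,.149);print(a,b,(a+b)/2,np.degrees(np.arctan2((b-a)[1],(b-a)[0])))
a,b=pt(c,133,145,.107),pt(c,378,138,.107);print(a,b,(a+b)/2,np.linalg.norm(a-b),np.degrees(np.arctan2(-(b-a)[0],(b-a)[1])))
print(wl(-.128,0))"
```

```text
[ 0.47109914 -0.03610315  0.107     ] [0.43455739 0.0673718  0.107     ] [0.45282827 0.01563433 0.107     ] 0.10973771145022665 19.45046104360725
[ 0.46248202 -0.01060527  0.10972382]
[0.4536514  0.01595088 0.10982942]
[0.44303831 0.04735096 0.11052119]
[0.50545089 0.03415071 0.149     ] [0.5695392  0.05667238 0.149     ] [0.53749505 0.04541155 0.149     ] 19.36230570290159
[ 0.5365515  -0.07340669  0.107     ] [0.45766173 0.14086203 0.107     ] [0.49710661 0.03372767 0.107     ] 0.2283302020331757 20.21276975353355
[0.45151934 0.01242142]
```

Emit:
{"op": "step_arm", "data": {
  "commands": [
    [[45.5,-0.5,0],0],
    [[45.5,-0.5,0],0],
    [[0,0,0],-10.1],
    [[0,0,0],-10.1],
    [[0,0,0],-10.1],
    [[0,0,0],-10.1],
    [[0,0,0],-10.1],
    [[0,0,0],-10.1],
    [[0,0,0],-10.1],
    [[0,0,0],-10.1],
    [[0,0,0],-10.1],
    [[0,0,0],0],
    [[0,0,0],0]
  ],
  "gripper": 0.65
}}

```text
time_s: 10.9
tcp_pos: [0.4511, 0.0131, 0.1975]
eef_rot: [179.9, -0.0, -70.7]
contact_force: [-0.0, 0.2, -0.8]
gripper_width: 0.0308
```

```bash
python3 -c "
from h import *
snap('wrist','w4'); to(np.array([.452,.0135]),.067)"
```

```text
t 10.95 tcp [0.4511 0.0131 0.1977] [179.95  -0.   -70.69] F [0.1 0.1 0.1] w 0.0307 j [ 27.  -1. -26.  -0. -64.  -8.]
need mm [-1.000e-01 -1.000e+00  1.307e+02]
```

View pics/w4.png

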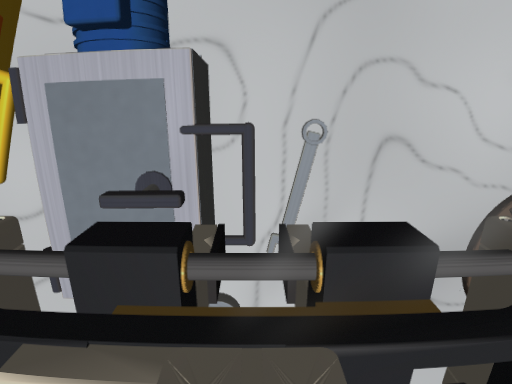

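The handle is at u≈248 and the jaw centre at u≈252, so I'll check the offset in tool axes.

```bash
python3 -c "
from h import *
c=load('w4')
for v in (150,185,215):
  p=pt(c,248.5,v,.108); print(p); to(p[:2],.067)"
```

```text
[ 0.46504508 -0.01924062  0.108     ]
t 10.95 tcp [0.4511 0.0131 0.1977] [179.95  -0.   -70.69] F [0.1 0.1 0.1] w 0.0307 j [ 27.  -1. -26.  -0. -64.  -8.]
need mm [ 35.1  -2.5 130.7]
[0.45428863 0.01187401 0.108     ]
t 10.95 tcp [0.4511 0.0131 0.1977] [179.95  -0.   -70.69] F [0.1 0.1 0.1] w 0.0307 j [ 27.  -1. -26.  -0. -64.  -8.]
need mm [  2.2  -2.7 130.7]
[0.44451104 0.04017099 0.108     ]
t 10.95 tcp [0.4511 0.0131 0.1977] [179.95  -0.   -70.69] F [0.1 0.1 0.1] w 0.0307 j [ 27.  -1. -26.  -0. -64.  -8.]
need mm [-27.7  -2.8 130.7]
```

Shift −2 in tool y (the two estimates are −1 and −2.7), then descend. The finger clearances are about 9 mm.

Emit:
{"op": "step_arm", "data": {
  "commands": [
    [[0,-2,30],0],
    [[0,0,35],0],
    [[0,0,25],0],
    [[0,0,20],0],
    [[0,0,21],0],
    [[0,0,0],0]
  ]
}}

```text
time_s: 11.7
tcp_pos: [0.4521, 0.0134, 0.0658]
eef_rot: [179.8, -0.0, -70.6]
contact_force: [0.4, 0.5, -0.5]
gripper_width: 0.0309
```

Emit:
{"op": "step_arm", "data": {
  "commands": [
    [[0,0,0],0],
    [[0,0,0],0],
    [[0,0,0],0]
  ],
  "gripper": 1,
  "grip_force": 30
}}

```text
time_s: 12.08
tcp_pos: [0.4538, 0.0141, 0.0679]
eef_rot: [-179.9, 0.0, -70.5]
contact_force: [-0.4, 0.2, 3.0]
gripper_width: 0.0109
```

```bash
python3 -c "
from h import *
to(wl(-.128,0),.067)"
```

```text
t 12.075 tcp [0.4538 0.0141 0.0679] [-179.91    0.    -70.5 ] F [-0.4  0.2  3. ] w 0.0109 j [ 27.   8. -37.   0. -45.  -7.]
need mm [0.9 2.7 0.9]
```

```bash
python3 -c "
import numpy as np
t=np.linspace(0,1.70,21);x=208*(1-np.cos(t));z=208*np.sin(t)
print([[[0,round(-a,1),round(-b,1)],0] for a,b in zip(np.diff(x),np.diff(z))])"
```

```text
[[[0, np.float64(-0.8), np.float64(-17.7)], 0], [[0, np.float64(-2.2), np.float64(-17.5)], 0], [[0, np.float64(-3.7), np.float64(-17.3)], 0], [[0, np.float64(-5.2), np.float64(-16.9)], 0], [[0, np.float64(-6.6), np.float64(-16.4)], 0], [[0, np.float64(-8.0), np.float64(-15.8)], 0], [[0, np.float64(-9.3), np.float64(-15.0)], 0], [[0, np.float64(-10.5), np.float64(-14.2)], 0], [[0, np.float64(-11.7), np.float64(-13.3)], 0], [[0, np.float64(-12.8), np.float64(-12.2)], 0], [[0, np.float64(-13.8), np.float64(-11.1)], 0], [[0, np.float64(-14.7), np.float64(-9.9)], 0], [[0, np.float64(-15.4), np.float64(-8.6)], 0], [[0, np.float64(-16.1), np.float64(-7.3)], 0], [[0, np.float64(-16.7), np.float64(-5.9)], 0], [[0, np.float64(-17.1), np.float64(-4.4)], 0], [[0, np.float64(-17.4), np.float64(-3.0)], 0], [[0, np.float64(-17.6), np.float64(-1.5)], 0], [[0, np.float64(-17.7), np.float64(0.0)], 0], [[0, np.float64(-17.6), np.float64(1.5)], 0]]
```

Emit:
{"op": "step_arm", "data": {
  "commands": [
    [[0,-0.8,-17.7],0],
    [[0,-2.2,-17.5],0],
    [[0,-3.7,-17.3],0],
    [[0,-5.2,-16.9],0],
    [[0,-6.6,-16.4],0],
    [[0,0,0],0]
  ]
}}

```text
time_s: 12.82
tcp_pos: [0.4701, 0.02, 0.1533]
eef_rot: [180.0, 0.0, -70.5]
contact_force: [-4.4, 0.3, 3.0]
gripper_width: 0.0109
```

```bash
python3 -c "
from h import *
to(wl(-.128,0),.067); snap('side','s5'); print(r.get_state()['moment'])"
```

```text
t 12.825 tcp [0.4701 0.02   0.1533] [ 1.7997e+02  2.0000e-02 -7.0520e+01] F [-4.4  0.3  3. ] w 0.0109 j [ 26.   3. -28.  -0. -58.  -7.]
need mm [ 1.  20.  86.3]
[0.1385763  1.8010937  0.06651566]
```

View pics/s5.png

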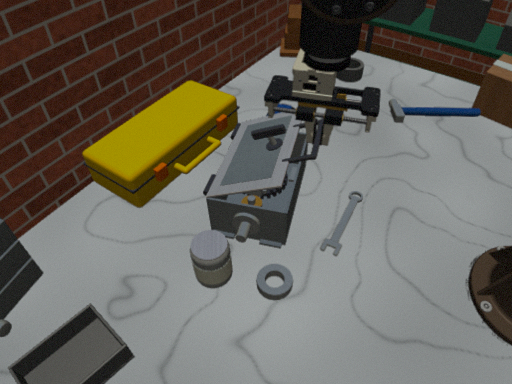

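The panel is lifting with the handle held in the jaws, at small force. I'll continue along the arc.

Emit:
{"op": "step_arm", "data": {
  "commands": [
    [[0,-8.0,-15.8],0],
    [[0,-9.3,-15.0],0],
    [[0,-10.5,-14.2],0],
    [[0,-11.7,-13.3],0],
    [[0,-12.8,-12.2],0],
    [[0,-13.8,-11.1],0],
    [[0,-14.7,-9.9],0],
    [[0,0,0],0]
  ]
}}

```text
time_s: 13.88
tcp_pos: [0.5447, 0.0461, 0.2469]
eef_rot: [179.8, -0.0, -70.5]
contact_force: [-19.7, 1.5, 26.9]
gripper_width: 0.0109
```

```bash
python3 -c "
from h import *
to(wl(-.128,0),.067); snap('side','s6'); print(r.get_state()['moment'])"
```

```text
t 13.875 tcp [0.5447 0.0461 0.2469] [ 1.7982e+02 -4.0000e-02 -7.0470e+01] F [-19.7   1.5  26.9] w 0.0109 j [ 25.   7. -11.   0. -72.  -6.]
need mm [  0.4  98.5 180.2]
[0.2977739  7.45126327 0.07239069]
```

View pics/s6.png

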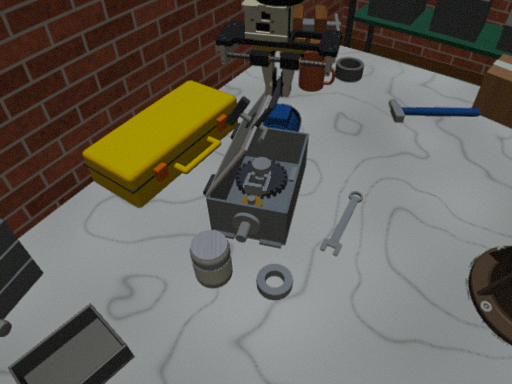

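Force is 33 N, radially outward. The real arc is about 3 mm wider than commanded, so I'll correct outward and then go on with a scaled arc.

Emit:
{"op": "step_arm", "data": {
  "commands": [
    [[0,2,-3.2],0],
    [[0,-15.7,-8.7],0],
    [[0,-16.4,-7.4],0],
    [[0,-17.0,-6.0],0],
    [[0,0,0],0]
  ]
}}

```text
time_s: 14.55
tcp_pos: [0.5923, 0.0628, 0.2705]
eef_rot: [-179.9, -0.1, -70.5]
contact_force: [-2.5, 1.0, 7.0]
gripper_width: 0.0106
```

```bash
python3 -c "
from h import *
to(wl(-.128,0),.067); print(r.get_state()['moment'])"
```

```text
t 14.55 tcp [0.5923 0.0628 0.2705] [-1.7993e+02 -6.0000e-02 -7.0490e+01] F [-2.5  1.   7. ] w 0.0106 j [ 25.  11.  -4.   0. -75.  -5.]
need mm [2.000e-01 1.498e+02 2.034e+02]
[-0.02582894  1.15491632  0.03930555]
```

Emit:
{"op": "step_arm", "data": {
  "commands": [
    [[0,-17.4,-4.5],0],
    [[0,-17.7,-3.0],0],
    [[0,-17.9,-1.5],0],
    [[0,-18.0,0],0],
    [[0,-17.9,1.5],0],
    [[0,0,0],0]
  ]
}}

```text
time_s: 15.3
tcp_pos: [0.677, 0.0927, 0.2766]
eef_rot: [-179.9, -0.1, -70.5]
contact_force: [3.9, -1.1, 0.4]
gripper_width: 0.0109
```

```bash
python3 -c "
from h import *
to(wl(-.128,0),.067); snap('side','s7'); print(r.get_state()['moment'])"
```

```text
t 15.3 tcp [0.677  0.0927 0.2766] [-1.799e+02 -5.000e-02 -7.050e+01] F [ 3.9 -1.1  0.4] w 0.0109 j [ 24.  19.   9.   0. -79.  -5.]
need mm [  0.3 239.7 209.2]
[-0.3430642  -1.32833693  0.01538701]
```

View pics/s7.png

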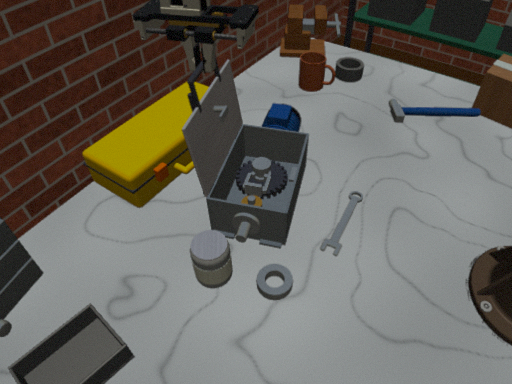

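The panel stands past upright (about 1.71 rad by the tool position). I'll release and lift straight up.

Emit:
{"op": "step_arm", "data": {
  "commands": [
    [[0,0,0],0],
    [[0,0,0],0],
    [[0,0,0],0],
    [[0,0,-20],0],
    [[0,0,-30],0],
    [[0,0,-30],0],
    [[0,0,0],0]
  ],
  "gripper": 0.6
}}

```text
time_s: 16.23
tcp_pos: [0.6758, 0.0925, 0.3604]
eef_rot: [-179.7, -0.0, -70.5]
contact_force: [0.7, -0.0, 0.6]
gripper_width: 0.0352
```

```bash
python3 -c "
from h import *
to(wl(0,0.06),.36); c=snap('side','s8'); crop('s8',190,60,330,260,3,'s8c')"
```

```text
t 16.225 tcp [0.6758 0.0925 0.3604] [-1.7971e+02 -2.0000e-02 -7.0500e+01] F [ 0.7 -0.   0.6] w 0.0352 j [ 24.  18.  17.   0. -89.  -5.]
need mm [-60.5 110.7  -0.2]
```

View pics/s8c.png

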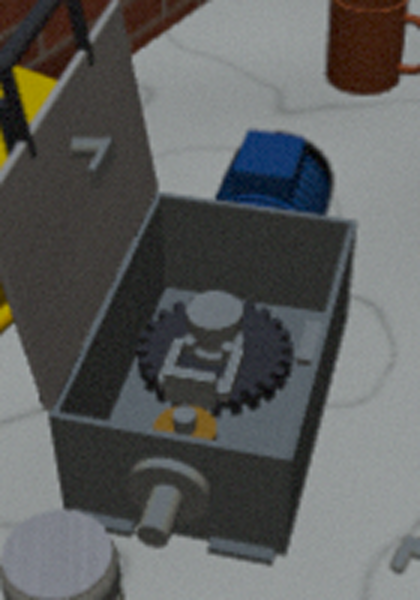

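Emit:
{"op": "step_arm", "data": {
  "commands": [
    [[0,0,0],10],
    [[0,0,0],10],
    [[0,0,0],10],
    [[0,0,0],10],
    [[0,0,0],10],
    [[0,0,0],10],
    [[0,0,0],10],
    [[0,0,0],10],
    [[0,0,0],9.8],
    [[0,0,0],0],
    [[0,0,0],0]
  ],
  "gripper": 1
}}

```text
time_s: 17.65
tcp_pos: [0.6748, 0.0924, 0.3565]
eef_rot: [180.0, -0.1, -160.1]
contact_force: [0.0, -0.2, -0.7]
gripper_width: 0.0005
```

```bash
python3 -c "
from h import *
c=snap('wrist','w9'); to(wl(0,0.06),.36)"
```

```text
t 17.7 tcp [0.6749 0.0924 0.3567] [ 1.7999e+02 -4.0000e-02 -1.6013e+02] F [ 0.5  0.1 -0.2] w 0.0006 j [ 24.  18.  17.  -0. -89. -94.]
need mm [109.4  61.   -3.2]
```

View pics/w9.png

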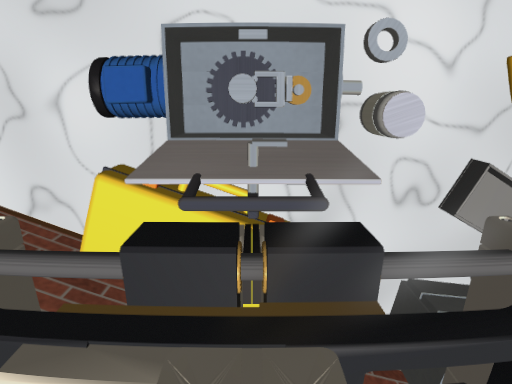

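The open box is in view: shaft flange at (242,88), clip tab near (289,89), and an orange disc with a stud at (299,90). I'll enlarge it.

```bash
python3 -c "
from h import *
crop('w9',195,40,345,140,5.3,'w9c')
c=load('w9')
def L(u,v,z=None):
  p=pt(c,u,v,z); return (np.r_[loc(p),p[2]]*1000).round(1)
for u in range(232,332,3): print(u,L(u,89),L(u,80))
"
```

```text
232 [  8.8 -28.5  86.6] [ -3.7 -28.3  86.9]
235 [  8.9 -24.1  87.3] [ -3.6 -23.9  87.3]
238 [  8.8 -19.8  86.9] [ -3.5 -19.6  88.1]
241 [  8.9 -15.4  86.9] [ -3.5 -15.3  87.8]
244 [  8.8 -11.1  86.2] [ -3.5 -11.   88. ]
247 [ 9.  -6.8 88. ] [-3.6 -6.7 87. ]
250 [ 9.  -2.4 87.7] [-3.4 -2.4 88.3]
253 [ 8.9  1.9 87.1] [-3.5  1.9 88. ]
256 [ 9.   6.2 87.4] [-5.   6.5 70.5]
259 [ 6.6 11.5 49.4] [-6.8 11.4 50.2]
262 [ 6.6 16.2 48. ] [-6.7 16.  51.3]
265 [ 6.7 20.8 49.6] [-6.8 20.7 49.6]
268 [ 6.7 25.5 49.9] [-6.9 25.4 49.2]
271 [ 6.6 30.3 49.2] [-6.8 30.1 49.6]
274 [ 6.6 35.  48.6] [-6.8 34.7 50.1]
277 [ 7.8 38.  69. ] [-5.1 37.8 69. ]
280 [ 7.9 42.5 69.6] [-5.1 42.3 69.1]
283 [ 7.9 47.  69.8] [-5.2 46.8 69.1]
286 [ 8.7 49.9 84.1] [-4.3 50.2 79. ]
289 [ 8.9 53.9 87.4] [-3.7 53.7 86.3]
292 [ 8.8 58.4 86.4] [-6.9 62.7 50. ]
295 [ 7.5 65.8 64.6] [-6.9 67.3 50.6]
298 [ 7.3 70.7 62.4] [-6.9 72.  50.4]
301 [ 7.4 75.  63.9] [-7.2 77.1 48. ]
304 [ 6.5 82.  49.8] [-6.9 81.3 50.9]
307 [ 6.5 86.5 50.9] [-7.1 86.3 49.1]
310 [ 6.3 91.7 48.4] [-11.   98.9   6.6]
313 [  3.6 104.9   5.4] [-11.1 104.3   5.6]
316 [  3.6 109.9   6.2] [-11.2 109.4   5.7]
319 [  3.5 115.3   4.9] [-11.4 115.    3.5]
322 [  3.5 120.2   6.2] [-11.2 119.5   6.1]
325 [  4.6 121.2  24. ] [-10.2 121.8  18.2]
328 [  5.9 121.   45.3] [ -8.3 121.6  39.7]
331 [  6.9 121.4  62.3] [ -6.7 121.7  58.4]
```

View pics/w9c.png

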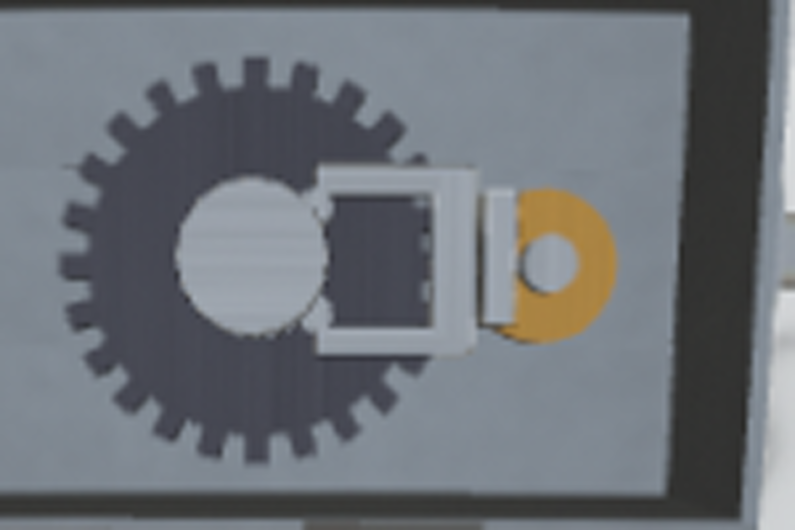

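```bash
python3 -c "
from h import *
for n in ('t2','s2','s5'):
  c=load(n); z=c['z_map'];H,W=z.shape
  uu,vv=np.meshgrid(np.arange(W),np.arange(H)); p=cv2.undistortPoints(np.stack([uu,vv],-1).reshape(-1,1,2).astype(float),K(c),np.array(c['D'],float))[:,0]
  T=ext(c);P=np.c_[p,np.ones(len(p))]*z.reshape(-1,1); P=P@T[:3,:3].T+T[:3,3]
  t=c['state']['tcp_pos']; a=np.radians(20); D=P-t; lx=D[:,0]*np.cos(a)+D[:,1]*np.sin(a); ly=-D[:,0]*np.sin(a)+D[:,1]*np.cos(a)
  m=(z.reshape(-1)>0)&(np.hypot(lx,ly)<.25)
  print(n,t)
  for lo in np.arange(.06,.5,.04):
    q=m&(D[:,2]>lo)&(D[:,2]<lo+.04)
    if q.sum(): print('dz',lo.round(2),q.sum(),'lx',(np.percentile(lx[q],[0,50,99])*1000).round(),'ly',(np.percentile(ly[q],[0,50,99.5])*1000).round())
" ; cp pics/s2.png pics/s2v.png
```

```text
t2 [0.53750626 0.04324698 0.1243094 ]
dz 0.06 10 lx [-82. -35. -34.] ly [-10.   1.  50.]
dz 0.1 1407 lx [-100.  -77.  -37.] ly [-28.  15.  50.]
dz 0.18 1 lx [-45. -45. -45.] ly [8. 8. 8.]
dz 0.22 75 lx [-47. -45. -41.] ly [-7. 11. 20.]
dz 0.26 71 lx [-46. -45. -43.] ly [-6.  9. 17.]
dz 0.3 22 lx [-46. -45. -44.] ly [ 3. 10. 14.]
dz 0.34 236 lx [-51. -48. -46.] ly [-27.   5.  20.]
dz 0.38 1102 lx [-65. -52.  10.] ly [ -8.  71. 136.]
dz 0.42 36111 lx [-130.  -17.   29.] ly [ -8. 127. 248.]
dz 0.46 34616 lx [-142.  -38.   41.] ly [-49.  47. 221.]
s2 [0.53748237 0.04322404 0.12428015]
dz 0.06 299 lx [-86.   4.  90.] ly [-26.  13.  51.]
dz 0.1 2810 lx [-100.  -15.   95.] ly [-50.  23.  52.]
dz 0.14 694 lx [-22.  11.  51.] ly [-23.  18.  27.]
dz 0.18 961 lx [-46.   5.  51.] ly [-21.  31.  45.]
dz 0.22 1226 lx [-47. -13.  39.] ly [-3. 40. 47.]
dz 0.26 392 lx [-47. -38.  -6.] ly [-3. 28. 46.]
dz 0.3 29 lx [-46. -45. -43.] ly [-3.  8. 17.]
s5 [0.47013253 0.02000075 0.15329781]
dz 0.06 321 lx [-89.   6.  86.] ly [-10.  11.  41.]
dz 0.1 3118 lx [-97. -14.  93.] ly [-41.  25.  41.]
dz 0.14 757 lx [-18.  16.  49.] ly [-24.  21.  26.]
dz 0.18 1129 lx [-46.   9.  49.] ly [-36.  31.  45.]
dz 0.22 1545 lx [-47.  -4.  43.] ly [ 2. 40. 47.]
dz 0.26 569 lx [-45.  11.  43.] ly [ 9. 40. 47.]
```

View pics/s2v.png

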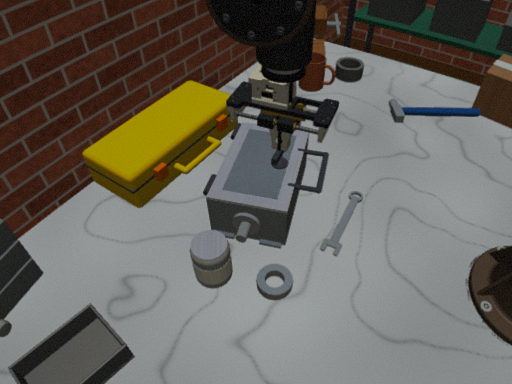

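The tab is at local (8, 54), with its +y face at about y 58.5 and the wall at 121. The stud behind it tops out at z≈64, so I'll keep the tips at z≈71. Next I move over the gap with the fingers shut.

Emit:
{"op": "step_arm", "data": {
  "commands": [
    [[35,0,0],0],
    [[35,30,0],0],
    [[33.5,30,0],0],
    [[0,31,0],0],
    [[0,0,40],0],
    [[0,0,45],0],
    [[0,0,45],0],
    [[0,0,45],0],
    [[0,0,40],0],
    [[0,0,0],0],
    [[0,0,0],0]
  ],
  "gripper": 1,
  "grip_force": 40
}}

```text
time_s: 19.08
tcp_pos: [0.548, 0.1436, 0.1438]
eef_rot: [-180.0, 0.1, -160.2]
contact_force: [-0.0, -0.4, 1.5]
gripper_width: 0.0004
```

```bash
python3 -c "
from h import *
to(wl(.006,.09),.0465); snap('side','s10');crop('s10',170,60,350,260,3,'s10c')"
```

```text
t 19.075 tcp [0.548  0.1436 0.1438] [-1.7999e+02  1.1000e-01 -1.6023e+02] F [-0.  -0.4  1.5] w 0.0004 j [  35.   13.  -18.    0.  -59. -105.]
need mm [ 1.7 -0.3 97.3]
```

View pics/s10c.png

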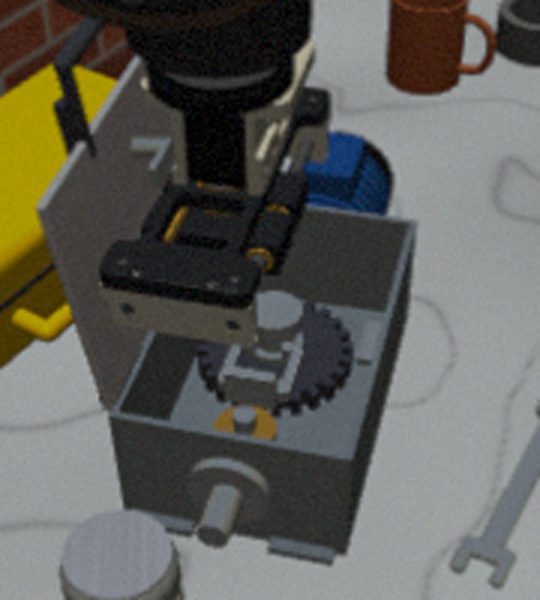

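Clear all round. Descending.

Emit:
{"op": "step_arm", "data": {
  "commands": [
    [[1,0,25],0],
    [[0,0,25],0],
    [[0,0,25],0],
    [[0,0,20],0],
    [[0,0,0],0],
    [[0,0,0],0]
  ]
}}

```text
time_s: 19.88
tcp_pos: [0.5472, 0.1435, 0.0489]
eef_rot: [180.0, 0.1, -160.3]
contact_force: [0.1, -0.3, -0.0]
gripper_width: 0.0005
```

```bash
python3 -c "
from h import *
to(wl(.006,.09),.0465); snap('side','s11');crop('s11',170,60,350,260,3,'s11c');snap('wrist','w11')"
```

```text
t 19.875 tcp [0.5472 0.1435 0.0489] [ 1.7998e+02  1.5000e-01 -1.6027e+02] F [ 0.1 -0.3 -0. ] w 0.0005 j [  35.   19.  -24.    0.  -47. -105.]
need mm [ 0.8 -0.5  2.4]
```

View pics/s11c.png

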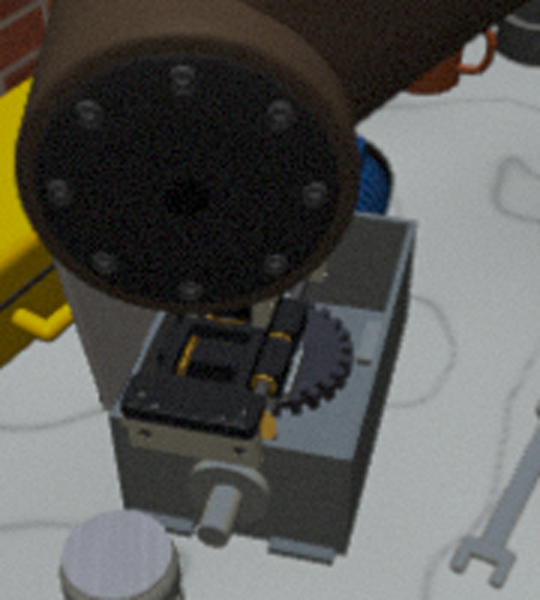

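View pics/w11.png

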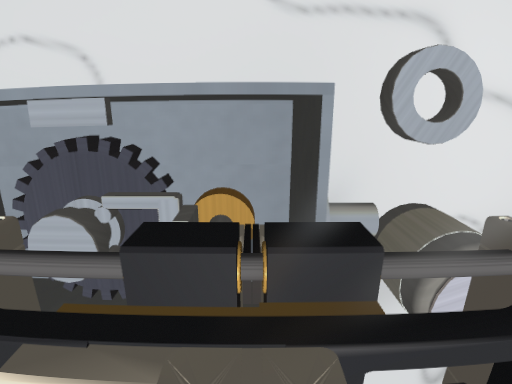

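Emit:
{"op": "step_arm", "data": {
  "commands": [
    [[0,-4,1],0],
    [[0,-4,1],0],
    [[0,-4,0],0],
    [[0,-2,0],0],
    [[0,0,0],0]
  ]
}}

```text
time_s: 20.6
tcp_pos: [0.5508, 0.1295, 0.0451]
eef_rot: [-180.0, -0.0, -160.3]
contact_force: [-0.2, -0.9, 0.5]
gripper_width: 0.0005
```

Emit:
{"op": "step_arm", "data": {
  "commands": [
    [[0,-3,0],0],
    [[0,-3,0],0],
    [[0,0,0],0]
  ]
}}

```text
time_s: 20.98
tcp_pos: [0.5528, 0.1241, 0.0452]
eef_rot: [180.0, 0.0, -160.3]
contact_force: [-0.2, 1.6, -0.8]
gripper_width: 0.0008
```

Emit:
{"op": "step_arm", "data": {
  "commands": [
    [[0,-4,0],0],
    [[0,-4,0],0],
    [[0,0,0],0]
  ]
}}

```text
time_s: 21.35
tcp_pos: [0.5551, 0.1177, 0.0452]
eef_rot: [179.9, 0.0, -160.3]
contact_force: [-4.8, 7.7, 1.2]
gripper_width: 0.0004
```

Emit:
{"op": "step_arm", "data": {
  "commands": [
    [[0,-4,0],0],
    [[0,-4,0],0],
    [[0,0,0],0]
  ]
}}

```text
time_s: 21.72
tcp_pos: [0.5583, 0.1086, 0.0452]
eef_rot: [-180.0, -0.0, -160.3]
contact_force: [0.6, -0.6, -0.3]
gripper_width: 0.001
```

Emit:
{"op": "step_arm", "data": {
  "commands": [
    [[0,-4,0],0],
    [[0,-3,0],0],
    [[0,0,0],0]
  ]
}}

```text
time_s: 22.1
tcp_pos: [0.5606, 0.102, 0.0451]
eef_rot: [-180.0, -0.0, -160.3]
contact_force: [0.3, 0.3, -1.1]
gripper_width: 0.0006
```

```bash
python3 -c "
from h import *
to(wl(.006,.09),.0465); snap('wrist','w12')"
```

```text
t 22.1 tcp [0.5606 0.102  0.0451] [-1.7999e+02 -1.0000e-02 -1.6033e+02] F [ 0.3  0.3 -1.1] w 0.0006 j [  30.   19.  -24.    0.  -47. -100.]
need mm [-0.6 43.1 -1.4]
```

View pics/w12.png

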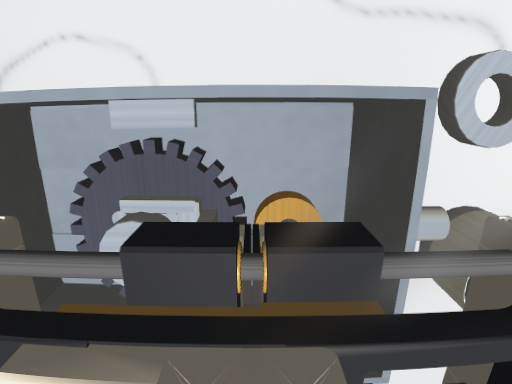

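The force rose to about 9 N and then dropped to zero, so it probably snapped. I'll push on gently until I feel the end stop.

Emit:
{"op": "step_arm", "data": {
  "commands": [
    [[0,-3,0],0],
    [[0,0,0],0]
  ]
}}

```text
time_s: 22.4
tcp_pos: [0.5616, 0.0994, 0.0451]
eef_rot: [-180.0, -0.0, -160.3]
contact_force: [1.0, 0.1, 0.5]
gripper_width: 0.0005
```

Emit:
{"op": "step_arm", "data": {
  "commands": [
    [[0,-2,0],0],
    [[0,0,0],0]
  ]
}}

```text
time_s: 22.65
tcp_pos: [0.5622, 0.0978, 0.0452]
eef_rot: [180.0, 0.0, -160.3]
contact_force: [-0.8, 0.9, 0.7]
gripper_width: 0.0005
```

Emit:
{"op": "step_arm", "data": {
  "commands": [
    [[0,-2,0],0],
    [[0,0,0],0]
  ]
}}

```text
time_s: 22.9
tcp_pos: [0.5623, 0.0977, 0.0452]
eef_rot: [179.9, 0.0, -160.3]
contact_force: [-6.4, 10.4, 2.9]
gripper_width: 0.0005
```

Emit:
{"op": "step_arm", "data": {
  "commands": [
    [[0,-1.5,0],0],
    [[0,0,0],0]
  ]
}}

```text
time_s: 23.15
tcp_pos: [0.5624, 0.0977, 0.0453]
eef_rot: [179.8, 0.1, -160.3]
contact_force: [-10.5, 18.7, 5.4]
gripper_width: 0.0004
```

Emit:
{"op": "step_arm", "data": {
  "commands": [
    [[0,8,0],0],
    [[0,8,0],0],
    [[0,8,0],0],
    [[0,0,-40],0],
    [[0,0,-50],0],
    [[0,0,-50],0],
    [[0,0,-50],0],
    [[0,0,-50],0],
    [[-30,-20,-50],0],
    [[-30,-20,-10],0],
    [[-30,0,0],0],
    [[0,0,0],0],
    [[0,0,0],0]
  ]
}}

```text
time_s: 24.78
tcp_pos: [0.653, 0.1096, 0.3446]
eef_rot: [-180.0, -0.1, -160.3]
contact_force: [-0.5, 0.1, 0.2]
gripper_width: 0.0004
```

```bash
python3 -c "
from h import *
to(wl(.1,.03),.36);snap('wrist','w13');snap('side','s13');crop('w13',150,40,350,210,4,'w13c')"
```

```text
t 24.775 tcp [0.653  0.1096 0.3446] [-1.7999e+02 -7.0000e-02 -1.6031e+02] F [-0.5  0.1  0.2] w 0.0004 j [ 26.  17.  13.   0. -87. -97.]
need mm [ -5.4   7.7 -15.4]
```

View pics/w13.png

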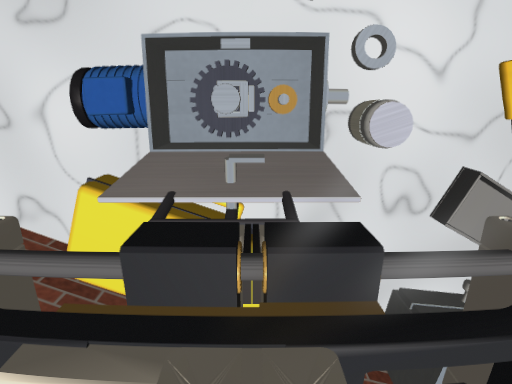

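View pics/s13.png

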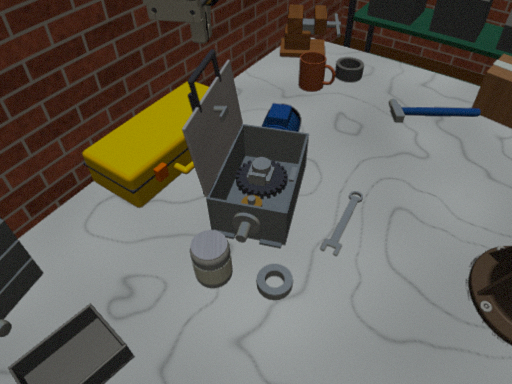

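The clip horseshoe now sits around the shaft (flange at 226,97; tab about 250,97), the panel is open, and the can, collar and spanner look unmoved. I'll check the numbers.

```bash
python3 -c "
from h import *
c=load('w13')
def L(u,v,z=None):
  p=pt(c,u,v,z); return (np.r_[loc(p),p[2]]*1000).round(1)
for u in range(206,262,2): print(u,L(u,97), end=' ')
print()
s=load('s13');s0=load('side0')
d=np.abs(s['img'].astype(int)-s0['img']).sum(2)
for n,(x0,y0,x1,y1) in dict(can=(185,232,235,292),collar=(252,262,298,302),spanner=(320,190,365,256)).items(): print(n,d[y0:y1,x0:x1].mean())
# panel plane from side
for u,v in [(205,160),(215,180),(225,120),(230,90),(215,130),(200,140)]:
  p=pt(s,u,v); print(u,v,(np.r_[loc(p),p[2]]*1000).round(0), np.degrees(np.arctan2(p[2]-.104,-(loc(p)[0]-.08))))
"
```

```text
206 [  3.8 -46.3  50.3] 208 [  3.9 -43.2  50.7] 210 [  3.9 -40.2  50.1] 212 [  5.3 -32.5  86.6] 214 [  5.3 -29.7  86. ] 216 [  5.4 -26.8  86.6] 218 [  5.5 -23.9  87.4] 220 [  5.4 -21.2  85.5] 222 [  5.5 -18.3  86.6] 224 [  5.5 -15.5  86.6] 226 [  5.6 -12.6  87.5] 228 [ 5.6 -9.8 86.9] 230 [ 5.6 -6.9 87. ] 232 [ 22.1  23.6 527.5] 234 [ 5.7 -1.2 88.7] 236 [ 5.8  1.6 88.6] 238 [ 5.7  4.4 86.7] 240 [ 5.   6.5 67.8] 242 [ 5.1  9.5 67.9] 244 [ 5.1 12.4 68.1] 246 [ 5.2 15.4 69.5] 248 [ 5.8 18.5 87.1] 250 [ 5.9 21.4 87.6] 252 [ 6.  24.2 90.8] 254 [ 5.9 27.  87.1] 256 [ 4.5 30.4 48.8] 258 [ 4.6 33.5 50.2] 260 [ 4.6 36.5 50.9] 
can 18.071666666666665
collar 19.565760869565217
spanner 21.811447811447813
205 160 [ 89.  90. 167.] 97.80546837456734
215 180 [ 81.  73. 100.] -107.85551813442014
225 120 [ 88. -34. 172.] 97.10305340946509
230 90 [ 94. -94. 207.] 97.60336833424496
215 130 [ 90.  23. 187.] 96.63825223166539
200 140 [ 95.  85. 210.] 97.90467744041993
```

View pics/w13c.png

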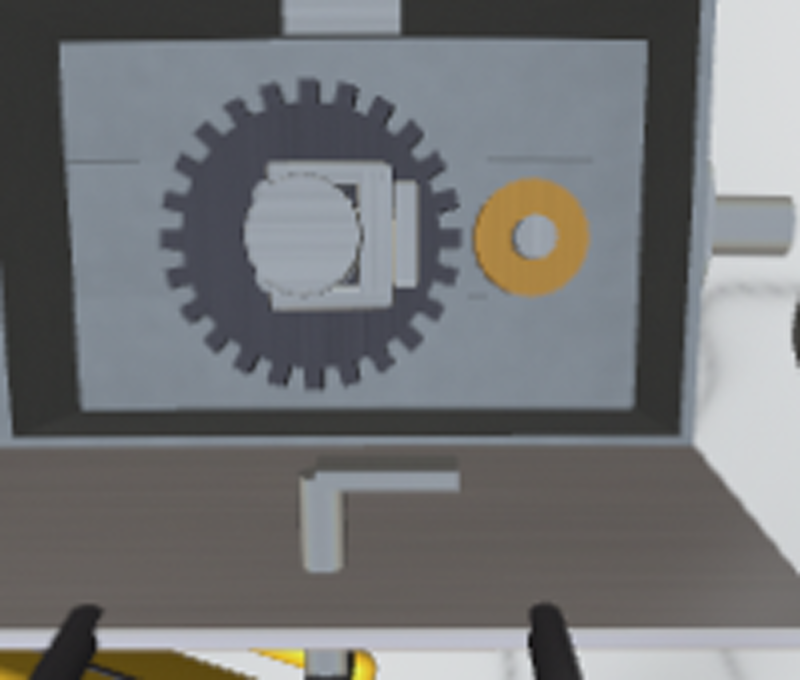

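The tab-to-shaft distance went from 67.9 to 35.6 mm, a travel of 32.3 mm onto a hard stop, which fits fully home. The panel is at about 97.5° (1.70 rad). One last check on the loose parts, then I hand in.

```bash
python3 -c "
from h import *
s=load('s13')['img'][:,:,1].astype(np.float32);a=load('side0')['img'][:,:,1].astype(np.float32)
for n,(x0,y0,x1,y1) in dict(can=(185,232,235,292),collar=(252,262,298,302),spanner=(320,190,365,256),bench=(380,250,440,310)).items():
  print(n,cv2.phaseCorrelate(a[y0:y1,x0:x1].copy(),s[y0:y1,x0:x1].copy()),abs(a-s)[y0:y1,x0:x1].mean())
print(r.get_state()['contact_force'],r.get_state()['time_s']); close_job()"
```

```text
can ((0.0751963500326589, -0.023378947074732537), 1.0023516809940338) 6.054
collar ((-0.031379885337457836, -0.136931532602226), 0.9619166110952695) 6.5641303
spanner ((0.43017489335911563, -0.02445959671133835), 1.06966969260463) 7.3185186
bench ((0.07194808064159375, -0.2180726899825558), 0.9764399480819702) 7.389167
[ 0.02950815 -0.28793633  0.23175694] 24.875
the job is handed in; nothing more can be done
```

The job is done and handed in at about 25 s: the key is turned, the panel stands open, and the clip is pushed fully home.

- **Key:** turned clockwise until the moment jumped to 0.44 N m at its stop. Afterwards the bar stood perpendicular to the handle.
- **Panel:** swung up by its handle and left at about 97.5° (1.70 rad), measured from the side camera's depth image after I let go.
- **Clip:** the push force rose to about 9 N, then dropped to zero as it snapped. It then met a hard stop at about 22 N. The images show it moved about 32 mm, which fits fully home (34 mm) if it began at about 2 mm.
- **Loose parts:** the can, collar and spanner show no shift in the side view, within 0.5 pixel. The gripper finished clear of everything, with about 0 N on it.

Two things did not go as expected:
- **Fingertip offset:** the real fingertips sit about 25 mm short of the reported TCP. My first grip on the key therefore shut on top of its bar, at about 3 N and with no effect. I allowed for the offset from then on.
- **Panel arc:** the handle's arc came out about 3 mm wider than stated. The force on the tool reached about 33 N partway up, until I corrected the path.

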